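# Index the black clip's latched slide to the green station

### The job

Two indexing slides stand on the bench, one carrying a black clip and one a white clip. On the slide with the black clip, squeeze the orange latch tab against the black grip post to unlock it, move the shuttle to the left to the next station (the middle one, marked with a green dot), and let go so that the latch snaps into its notch there. Leave the slide with the white clip at its station.

Things in the scene. Friction and masses are not known exactly. Their poses are not given: they have to be found in the camera images.
- black_grip (a point): Grip of the black clip's shuttle, 55 mm above the bench. x points away from the robot, y along the slide to the left. Black post at x -2 to +10 mm (32 mm long in y, top 72 mm high); orange tab, 26 mm long, on the robot's side: outer face at x -18 mm at rest, -10 mm pressed. Pinch along x centred here: 28 mm wide at rest, 20 mm squeezed; fingers stay above the shuttle top, 32 mm high.
- black_base: Fixed aluminium base of that slide, 76 x 200 x 12 mm, origin under its middle (y along the slide, x away from the robot). Dark notched comb, 24 mm high, on the robot's side, dots black, green, black before it. The grey shuttle also carries the black clip (20 mm long in y, top 52 mm high) 42 mm to the left of the grip. The other slide is alike but has a white clip; either may be the nearer one.
- black_shuttle (a joint): Position of that shuttle in m, growing to the left along y of black_grip: 0 at the first station (starts there, within 3 mm), 0.045 at the middle (green dot), 0.090 at the last. About 2 N of friction. Held by a latch tooth in the comb's notch unless the tab is pressed; the tooth has 5 mm of play either way in the notch.
- black_tab (a joint): Travel of the orange tab towards the post in m: 0 at rest (latched), 0.008 fully pressed; a spring returns it (3 N at rest, 6 N fully pressed). The tooth leaves its notch at 0.005. Let go between stations, the tooth rests on the comb and the tab stays at about 0.005.
- white_shuttle (a joint): The same for the shuttle of the other slide (white clip), latched at its first station, 0 (within 3 mm), where it is to stay.

How it is judged (in metres and radians):
On the way:
1. the black clip's latch tab is pressed in (more than 5 mm) while its shuttle is still at the first station (value of joint black_tab above 0.005 m and value of joint black_shuttle below 0.012 m), for 0.05 s.
At the end, for the whole second after the job is handed in: The shuttle with the black clip stands at rest at the middle station (0.045 m, within 8 mm) with its tab sprung back (under 2 mm), so that it is latched; the shuttle with the white clip is still at its first station (within 8 mm) (value of joint black_shuttle between 0.037 and 0.053 m and value of joint black_tab below 0.002 m and velocity of joint black_shuttle between -0.01 and 0.01 m/s and value of joint white_shuttle between -0.008 and 0.008 m); the robot touches nothing.
It fails at once if the slide with the white clip is moved off its station (value of joint white_shuttle above 0.012 m).
It also fails if it takes over 32 s, if anything falls off the work surface, if the arm or the gripper's body presses on something with over 40 N, if the wrist force passes 120 N, or if a joint passes its speed limit or range.

### The arm

A 6-joint arm with a two-finger parallel gripper is mounted at the origin on a cart in front of the work surface, level with it; the furniture and walls round the work are solid. World frame = base frame: x ahead of the robot, y to its left, z up, the work surface at z = 0. Lengths are in m, angles in degrees, forces in N, time in s.
With the tool pointing down it reaches from about 0.25 to 0.725 m from the base axis. Payload 4 kg.
Tool frame: the origin (TCP) lies at the very end of the fingers, on their centre line; the grasp point (between the pads) lies r.hold_point_z behind it (r.hold_point_z is the distance from the TCP to the grasp point, in m); z points along the fingers, y is the direction in which the jaws open and shut (so a half turn about z gives the same grasp; the last joint's range is limited). The gripper opens to 85 mm and grips with 20 to 120 N. Pads are 22 mm wide; open, the fingers measure 114 mm over their backs; the gripper's body (76 mm by 85 mm) begins 54 mm behind the grasp point. The pads swing forward as they close: fully open they stand 13 mm farther back than shut.
Start: joints at [0, 13.785, 0.286, 76.501, 0, 90], TCP at [0.5, -0, 0.231] pointing down, gripper open.
Joint ranges: [-155.79, 155.79], [-60.16, 107.12], [-62.33, 73.08], [-114, 123.19], [-81.49, 82.49], [-180, 180]. Speed limits (degrees/s): [159.86, 159.86, 180, 180, 180, 180].

### API

Orientations are given as a 3x3 rotation matrix whose columns are the frame's x, y, z axes.
In Python, from bench import r gives the robot as it stands.
- The arm moves only by the tool play_rows, never from a script. Its argument "plan" is a list of rows, each a list of 3 entries, a list of its own where there are three numbers: the closure, from -1 (fully open) to 1 (shut), then the shift along the tool's x, y, z in mm, then the turn, a rotation vector about the tool's x, y, z in rad. A call has 1 to 8 rows; each row is the pose to reach, as a shift and turn from the pose measured when the call began, along the tool's axes at that moment; what a row does not reach only later rows make up. A row lasts 1/8 s, in which the tool goes at most 62.5 mm and 10.7 degrees, less where a joint would pass 70% of its speed; a pose out of reach is approached as far as the arm can. A call with a gripper value outside its range is refused whole. The fingers move at their own pace and stop on an object; "grip_force" is the grip in N (left out, the last holds). Time passes only in rows, so rows that repeat a pose let the fingers close. It gives the time, the measured TCP pose, the force and the opening at its end, in the units of the state.
- r.read_state(): the state, without advancing time (a new reading comes with each control period).
- r.capture(name): name is "scene" or "side" or "wrist"; returns the picture (384x512x3 uint8, red, green, blue); there is no depth.
- r.camera_info(name): a dict with "fov_y" (degrees; the focal length in pixels is half the picture's height over the tangent of half this angle, whatever the lens; pixels are square), "cx", "cy" (the principal point, pixels), "distortion" ([k1, k2, p1, p2, k3] as OpenCV has them; the pictures are not rectified), "xyz" and "orientation" of the camera in the world. Camera axes: x right, y down, z forward; pixel columns grow to the right and rows downward; lengths in m; the calibration is good to about 2 mm. A picture is of the moment at which its call begins: read the wrist's pose just before it. camera_info takes no time and is no camera call; for the wrist camera it gives the pose at the moment of the call.
- r.finish_job(): hands the job in, once; it reports no verdict.
Trained networks look in the newest picture that a camera, given by its name, has taken for a name from the list of things; names that differ only in an ending like _2 or _b are one class to them, and where a whole thing is asked for, a point or a joint stands for the part that bears it (a point fixed in the world has none). Each returns a list of dicts, best first, with "confidence" (0 to 1); they miss things now and then, are a little off and sometimes report something else, mostly with a low value. They report only what shows in the picture. A call takes as long as a camera call.
- r.look_for(target, camera): "extent" ([left, top, right, bottom] in pixels, round what is visible of it).
- r.trace(target, camera): "mask" (384x512 bool, what is visible of it) and "extent" ([left, top, right, bottom] in pixels, round what is visible of it).
- r.tip_of(target, camera): "point" ([row, column] in pixels: a listed point, or the origin of a listed thing).
The state is a dict: "clock": time; "joint_positions": joint angles; "qvel": joint speeds; "effort": joint torques, N m; "position": TCP position; "ee_rot": TCP orientation; "contact_force": force on the tool from outside, world axes, zero at the start; "ft_torque": the same for the moment, N m; "width": finger opening in m.
Only numpy, scipy, OpenCV 4.12 (cv2) and the standard library are available. Lean on these libraries where they do the work, as an engineer would, in place of code of your own. Each camera call takes 0.05 s, during which the arm holds its last target.

## Working session

There is one attempt and no reset: what is moved stays moved. The work goes in short steps, Python scripts to look and compute and a tool call to move; the robot and the scene stay as the last step left them, time stands still between calls to the robot, and variables do not carry over. Pictures are saved under pics/ and viewed, and the job is handed in when it is done.

Besides the shell and the picture viewer there is one more tool, called after ">>>" as name(argument=value, ...) on one line, values as JSON. play_rows: Moves the arm, as the interface text tells. Its arguments: {"type":"object","properties":{"plan":{"type":"array"},"grip_force":{"type":"number"}},"required":["plan"]}

```bash
mkdir -p pics; ls; cat > h.py <<'E'
import numpy as np,cv2
from bench import r
def K(n):
    c=r.camera_info(n);f=192/np.tan(np.radians(c['fov_y']/2))
    return np.array([[f,0,c['cx']],[0,f,c['cy']],[0,0,1]]),np.array(c['distortion'],float),np.array(c['xyz'],float),np.array(c['orientation'],float),c
def ray(n,u,v):
    k,d,p,R,_=K(n)
    q=cv2.undistortPoints(np.array([[[u,v]]],float),k,d)[0,0]
    return p,R@np.array([q[0],q[1],1])
def atz(n,u,v,z):
    p,d=ray(n,u,v);return p+d*(z-p[2])/d[2]
def proj(n,X):
    k,d,p,R,_=K(n)
    return cv2.projectPoints(((np.atleast_2d(X)-p)@R).reshape(-1,1,3),np.zeros(3),np.zeros(3),k,d)[0][:,0]
def save(n,f):
    im=r.capture(n);cv2.imwrite('pics/'+f,im[:,:,::-1]);return im
E
python3 - <<'E'
from h import *
s=r.read_state();print(s,r.hold_point_z)
for n in('scene','side','wrist'):
    save(n,n+'0.png');c=K(n);print(n,c[4])
    for t in('black_grip','black_base'):
        for q in r.tip_of(t,n)[:3]:print(t,q)
        for q in r.look_for(t,n)[:3]:print('   ',t,q)
    if 1:
        for q in r.look_for('black_shuttle',n)[:3]:print('   sh',q)
print(r.read_state()['clock'])
E
```

```text
pics
{'clock': 0.0, 'joint_positions': array([-3.74642038e-05,  1.38325750e+01,  2.13328554e-01,  7.65023300e+01,
        7.40873095e-04,  9.00015718e+01]), 'qvel': array([ 0.0797596 ,  0.03342154,  0.01366166,  0.0045555 ,  0.04276762,
       -0.12458866]), 'effort': array([ 5.50268451e-04, -3.72315860e+01,  2.52406776e+01,  1.67737965e-02,
        2.29149265e-05,  1.14679995e-05]), 'position': array([4.99359875e-01, 3.59794152e-06, 2.30407122e-01]), 'ee_rot': array([[ 2.81141079e-05,  9.99997748e-01, -2.12190910e-03],
       [ 1.00000000e+00, -2.80867304e-05,  1.29320623e-05],
       [ 1.28724357e-05, -2.12190947e-03, -9.99997749e-01]]), 'contact_force': array([ 0.50226244, -0.30832041, -0.50199273]), 'ft_torque': array([ 0.02176266, -0.04588319, -0.04170217]), 'width': 0.08568633456379328} 0.0187
scene {'fov_y': 49.20504128371862, 'cx': 253.23371850190307, 'cy': 194.09499250616597, 'distortion': array([-0.12501917,  0.        ,  0.        ,  0.        ,  0.        ]), 'xyz': array([0.09943733, 0.4728964 , 0.69320585]), 'orientation': array([[-0.65557783, -0.5664633 ,  0.4993366 ],
[... 1047 characters left out ...]
 0.74}
wrist {'fov_y': 67.10116916633784, 'cx': 254.88349203643904, 'cy': 195.71444616048063, 'distortion': array([-0.07455689,  0.        ,  0.        ,  0.        ,  0.        ]), 'xyz': array([0.49981962, 0.07417454, 0.37387658]), 'orientation': array([[ 9.99999797e-01, -4.64064510e-04, -4.36856156e-04],
       [-5.71399704e-04, -9.56420350e-01, -2.91992787e-01],
       [-2.82314628e-04,  2.91992977e-01, -9.56420421e-01]])}
black_grip {'point': [12.0, 411.0], 'confidence': 0.86}
    black_grip {'extent': [370.5, 0.0, 430.3, 40.9], 'confidence': 0.73}
    black_base {'extent': [348.0, 0.0, 430.7, 64.8], 'confidence': 0.68}
   sh {'extent': [366.5, 2.2, 428.8, 47.9], 'confidence': 0.63}
0.9
```

```bash
python3 -c "
import cv2
a=cv2.imread('pics/scene0.png')[130:290,90:290];cv2.imwrite('pics/sc_c.png',cv2.resize(a,None,fx=3.7,fy=3.7,interpolation=2))
a=cv2.imread('pics/side0.png')[160:310,150:340];cv2.imwrite('pics/si_c.png',cv2.resize(a,None,fx=4,fy=4,interpolation=2))
"
```

```text
(no output)
```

View pics/sc_c.png

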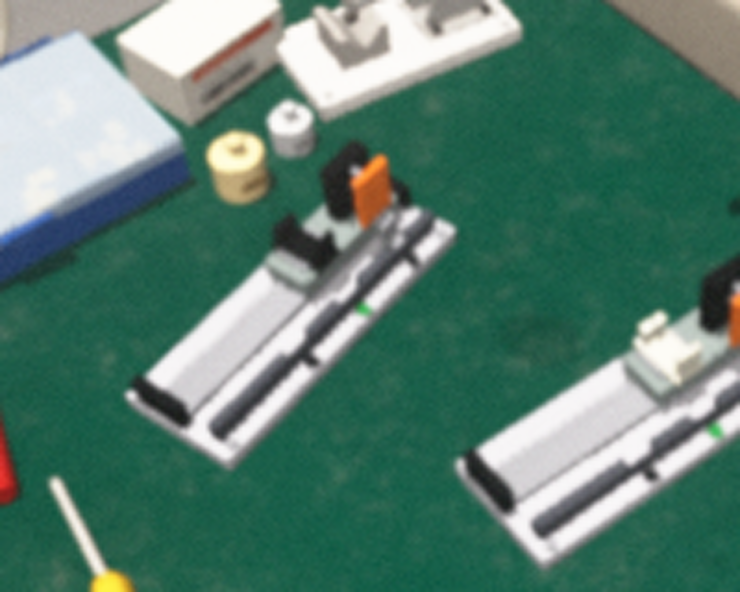

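View pics/si_c.png

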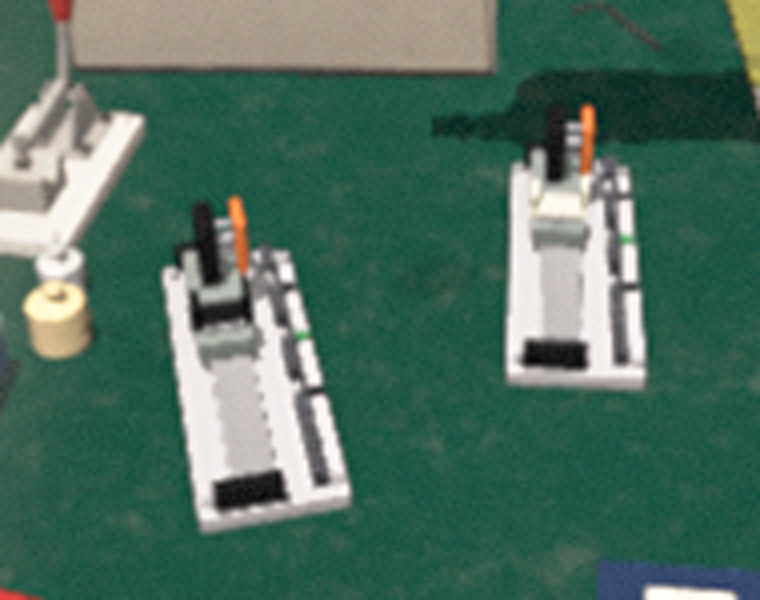

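View pics/wrist0.png

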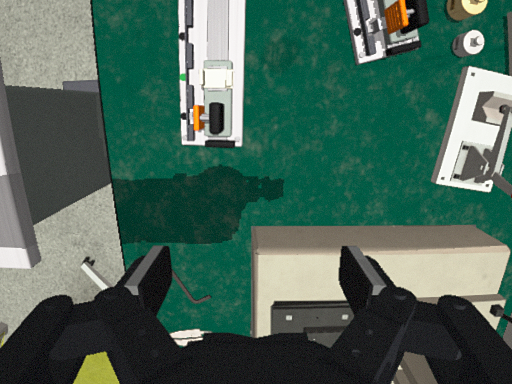

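View pics/scene0.png

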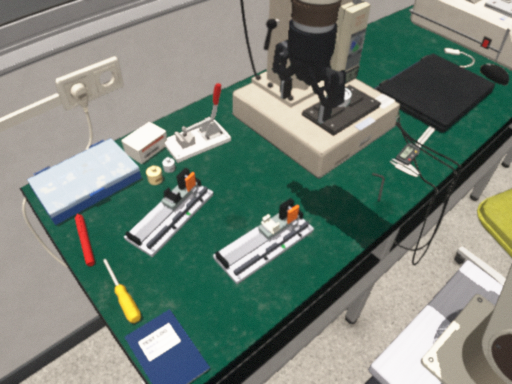

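```bash
python3 - <<'E'
from h import *
for n,L in(('side',[(190.75,227),(222,223),(237.5,282),(199,288)]),('scene',[(125.1,236),(152.7,253),(213,192.2)])):
    for p in L: print(n,p,atz(n,*p,.012).round(4))
for n,p in(('side',(200.1,215.1)),('scene',(185,178.9)),('wrist',(411,12))): print(n,atz(n,*p,.055).round(4))
# orange tab & post tops
E
```

```text
side (190.75, 227) [0.6934 0.1483 0.012 ]
side (222, 223) [0.6201 0.1305 0.012 ]
side (237.5, 282) [0.5683 0.3179 0.012 ]
side (199, 288) [0.6426 0.3363 0.012 ]
scene (125.1, 236) [0.6387 0.3374 0.012 ]
scene (152.7, 253) [0.5673 0.3162 0.012 ]
scene (213, 192.2) [0.6183 0.129  0.012 ]
side [0.6654 0.157  0.055 ]
scene [0.6543 0.1729 0.055 ]
wrist [0.6581 0.1715 0.055 ]
```

```bash
python3 - <<'E'
from h import *
for n,p,z in(('side',(164,237),.02),('scene',(154,175),.02),('wrist',(468,3),.02),('scene',(169,161),.02),('wrist',(470,43),.02),('wrist',(470,70),.02),('wrist',(436,185),.02),('scene',(190,158),.01),('wrist',(500,110),.05),('scene',(217,88),.1)): print(n,p,atz(n,*p,z).round(3))
E
```

```text
side (164, 237) [0.746 0.196 0.02 ]
scene (154, 175) [0.741 0.203 0.02 ]
wrist (468, 3) [0.744 0.197 0.02 ]
scene (169, 161) [0.757 0.152 0.02 ]
wrist (470, 43) [0.752 0.153 0.02 ]
wrist (470, 70) [0.757 0.123 0.02 ]
wrist (436, 185) [ 0.736 -0.019  0.02 ]
scene (190, 158) [0.743 0.103 0.01 ]
wrist (500, 110) [0.78  0.078 0.05 ]
scene (217, 88) [ 0.824 -0.046  0.1  ]
```

>>> play_rows(plan=[[-0.4,[40,20,0],[0,0,-0.13]],[-0.4,[85,70,0],[0,0,-0.267]],[-0.4,[130,115,20],[0,0,-0.267]],[-0.4,[170,158,50],[0,0,-0.267]],[-0.4,[170,158,70],[0,0,-0.267]],[-0.4,[170,158,70],[0,0,-0.267]]])

```text
clock: 1.65
position: [0.6564, 0.1705, 0.1573]
ee_rot: [[-0.265, 0.964, -0.007], [0.964, 0.265, -0.002], [0.0, -0.007, -1.0]]
contact_force: [-0.9, -0.9, -0.2]
width: 0.06
```

```bash
python3 - <<'E'
from h import *
s=r.read_state();print(s['clock'],s['position'],s['ee_rot'].round(4),s['width'])
save('wrist','w1.png')
for t in('black_grip',):
    for q in r.tip_of(t,'wrist')[:3]:print(t,q,atz('wrist',q['point'][1],q['point'][0],.055))
E
```

```text
1.65 [0.65644938 0.17047146 0.1572785 ] [[-0.2652  0.9642 -0.0068]
 [ 0.9642  0.2652 -0.0018]
 [ 0.     -0.007  -1.    ]] 0.06001394159843027
black_grip {'point': [194.5, 257.9], 'confidence': 0.83} [0.66013759 0.16950247 0.055     ]
```

View pics/w1.png

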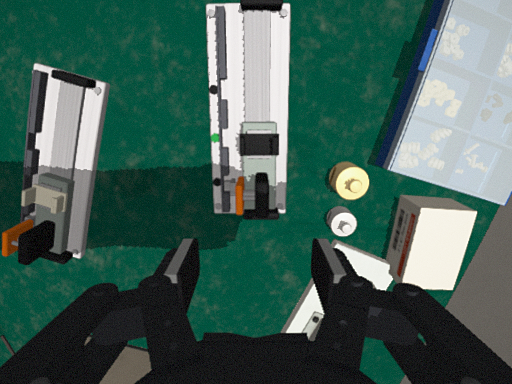

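```bash
python3 - <<'E'
import cv2
a=cv2.imread('pics/w1.png')[110:230,195:305];cv2.imwrite('pics/w1c.png',cv2.resize(a,None,fx=5,fy=5,interpolation=2))
E
```

```text
(no output)
```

View pics/w1c.png

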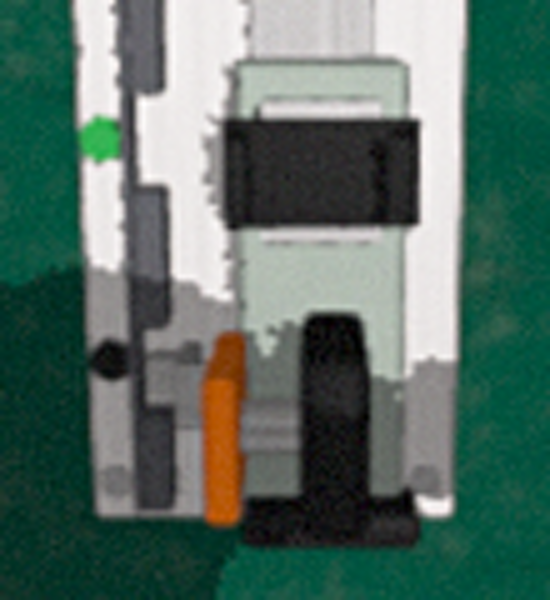

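```bash
python3 - <<'E'
from h import *
P=[atz('wrist',u,v,.012) for u,v in((208,4),(290,4),(214.6,213.4),(286,213))]
for p in P:print(p.round(4))
A,B,C,D=P
print(np.linalg.norm((A-B)[:2]),np.linalg.norm((C-D)[:2]),np.linalg.norm((A-C)[:2]),np.linalg.norm((B-D)[:2]))
o=np.mean(P,0);y=(A+B-C-D);y/=np.linalg.norm(y);x=np.array([y[1],-y[0],0]);print('o',o,'yaw',np.degrees(np.arctan2(-y[0],y[1])))
def L(p):d=p-o;return np.array([d@x,d@y])*1000
for nm,(u,v),z in(('green',(195+98/5,110+140/5),.012),('black',(195+110/5,110+358/5),.012),
 ('clip mid',(195+321/5,110+172/5),.052),('posttop nearL',(195+303/5,110+410/5),.072),('posttop R',(195+368/5,110+410/5),.072),
 ('orange L',(195+204/5,110+450/5),.072),('orange R',(195+240/5,110+450/5),.072),('or far',(195+222/5,110+525/5),.072),('or near',(195+222/5,110+378/5),.072)):
    print(nm,L(atz('wrist',u,v,z)).round(1))
print('tcp',L(r.read_state()['position']))
q=np.array([.66014,.1695,.055]);print('grip',L(q))
E
```

```text
[0.5724 0.3191 0.012 ]
[0.6442 0.3385 0.012 ]
[0.6246 0.1243 0.012 ]
[0.6987 0.1451 0.012 ]
0.07428436536522001 0.07690424673792617 0.20161099849972494 0.2009319040066881
o [0.63496342 0.23174068 0.012     ] yaw 15.362033301810069
green [-35.1 -20.6]
black [-34.4 -65.5]
clip mid [  8.9 -22.3]
posttop nearL [  5.7 -59.4]
posttop R [ 16.6 -59.4]
orange L [-11.  -66.4]
orange R [ -4.9 -66.4]
or far [ -8.2 -79.9]
or near [ -7.7 -53.8]
tcp [  5.4881669  -65.94243603]
grip [  7.78841893 -66.68660461]
```

>>> play_rows(plan=[[-0.4,[0,2,40],[0,0,0]],[-0.4,[0,2.3,80],[0,0,0]],[-0.4,[0,2.5,108],[0,0,0]],[-0.4,[0,2.5,113],[0,0,0]],[-0.4,[0,2.5,113],[0,0,0]]], grip_force=25)

```text
clock: 2.38
position: [0.6611, 0.1699, 0.0511]
ee_rot: [[-0.263, 0.965, 0.003], [0.965, 0.263, 0.0], [-0.0, 0.003, -1.0]]
contact_force: [0.2, 0.4, 1.5]
width: 0.0598
```

```bash
python3 - <<'E'
from h import *
s=r.read_state();print(s['clock'],s['position'],s['contact_force'],s['width'])
o=np.array([0.63496342,0.23174068]);a=np.radians(15.36);d=s['position'][:2]-o
print(d@[np.cos(a),np.sin(a)],d@[-np.sin(a),np.cos(a)])
save('wrist','w2.png')
a=save('side','s2.png')[160:310,150:340];cv2.imwrite('pics/s2c.png',cv2.resize(a[:,:,::-1],None,fx=4,fy=4,interpolation=2))
E
```

```text
2.375 [0.6611146  0.16989034 0.05111321] [0.17190402 0.41819493 1.53394329] 0.05984636060009318
0.008833973462205642 -0.06656808436233565
```

View pics/w2.png

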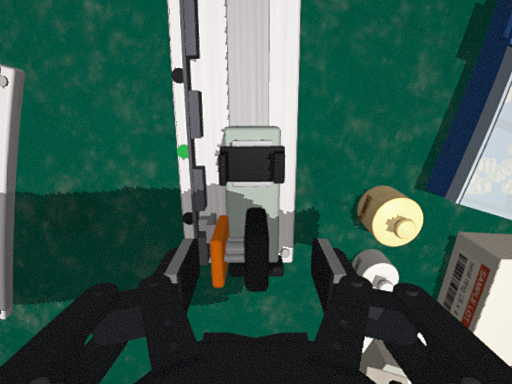

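View pics/s2c.png

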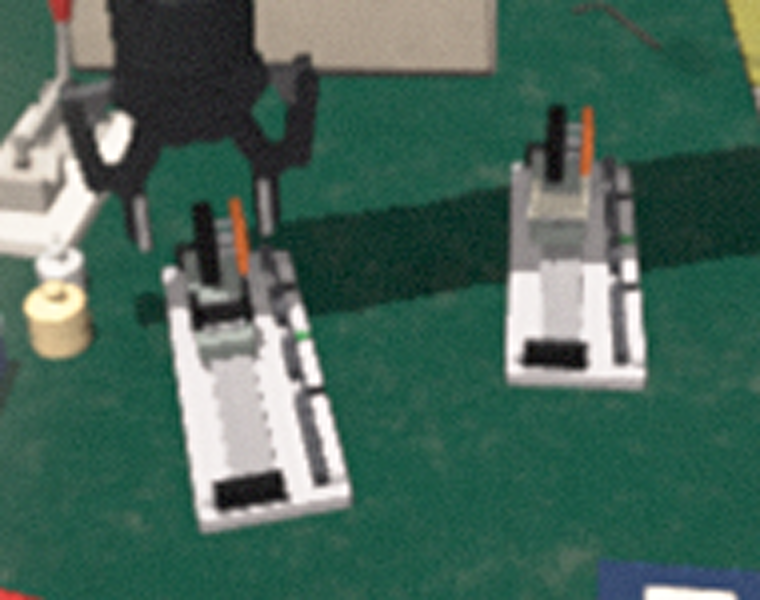

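>>> play_rows(plan=[[-0.4,[0.5,-1.5,8],[0,0,0]],[-0.4,[0.5,-1.5,12],[0,0,0]],[-0.4,[0.5,-1.5,12],[0,0,0]],[-0.4,[0.5,-1.5,12],[0,0,0]]])

```text
clock: 2.98
position: [0.6601, 0.1705, 0.0395]
ee_rot: [[-0.263, 0.965, 0.004], [0.965, 0.263, 0.001], [-0.0, 0.004, -1.0]]
contact_force: [-0.3, 0.1, 0.2]
width: 0.06
```

```bash
python3 - <<'E'
from h import *
s=r.read_state();print(s['clock'],s['position'],s['contact_force'],s['width'])
o=np.array([0.63496342,0.23174068]);a=np.radians(15.36);d=s['position'][:2]-o
print(d@[np.cos(a),np.sin(a)],d@[-np.sin(a),np.cos(a)])
save('wrist','w3.png')
E
```

```text
2.975 [0.6601273  0.17045891 0.03950702] [-0.33613357  0.14321449  0.21176264] 0.05998475266139274
0.008032539743676776 -0.06575830615970261
```

View pics/w3.png

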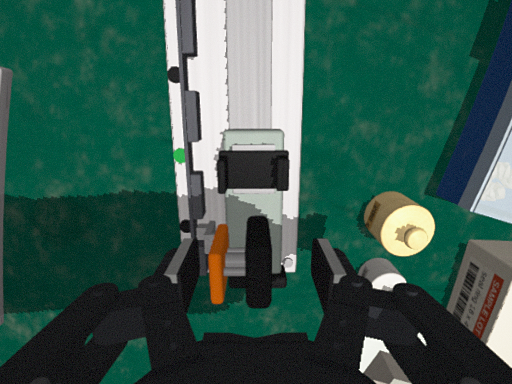

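```bash
python3 - <<'E'
from h import *
s=r.read_state();p=s['position'];R=s['ee_rot']
print(proj('wrist',[p-R[:,2]*h for h in(0,.0187,.035)]))
for h in(-.03,.03):print(proj('wrist',[p-R[:,2]*k+R[:,1]*h for k in(0,.0187)]))
k,d,c,Rc,_=K('wrist');print((c-p)@R, R.T@Rc)
a=cv2.imread('pics/w3.png')[200:330,140:370];cv2.imwrite('pics/w3c.png',cv2.resize(a,None,fx=3.4,fy=3.4,interpolation=2))
E
```

```text
[[255.41782168 249.40640705]
 [255.4605402  267.36210721]
 [255.5071489  287.07202444]]
[[200.74013102 249.27830029]
 [193.97466238 267.13316402]]
[[310.10314226 249.24514684]
 [316.9551446  267.09904382]]
[ 0.07421524 -0.00015733 -0.14255222] [[-6.07817477e-04 -9.56459333e-01 -2.91864996e-01]
 [ 9.99999616e-01 -3.97255765e-04 -7.80697458e-04]
 [ 6.30760317e-04 -2.91865358e-01  9.56459207e-01]]
```

View pics/w3c.png

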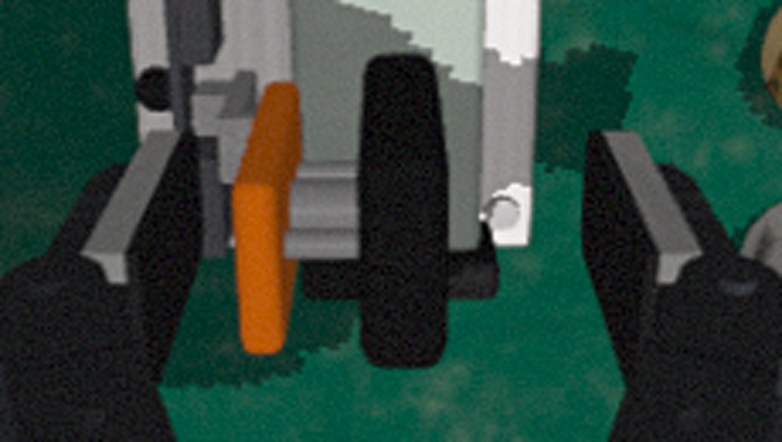

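>>> play_rows(plan=[[-0.3,[0,-1.8,0],[0,0,0]],[0.1,[0,-1.8,0],[0,0,0]],[0.5,[0,-1.8,0],[0,0,0]],[1,[0,-1.8,0],[0,0,0]],[1,[0,-1.8,0],[0,0,0]],[1,[0,-1.8,0],[0,0,0]]], grip_force=30)

```text
clock: 3.78
position: [0.6581, 0.1699, 0.0398]
ee_rot: [[-0.263, 0.965, 0.003], [0.965, 0.263, 0.001], [-0.0, 0.003, -1.0]]
contact_force: [-1.8, -1.1, 5.5]
width: 0.0185
```

```bash
python3 - <<'E'
from h import *
s=r.read_state();print(s['clock'],s['position'],s['contact_force'],s['width'])
a=save('wrist','w4.png')[110:330,140:370];cv2.imwrite('pics/w4c.png',cv2.resize(a[:,:,::-1],None,fx=2.7,fy=2.7,interpolation=2))
E
```

```text
3.775 [0.65810311 0.16988398 0.03975724] [-1.75019496 -1.06370103  5.46110852] 0.018463995432585804
```

View pics/w4c.png

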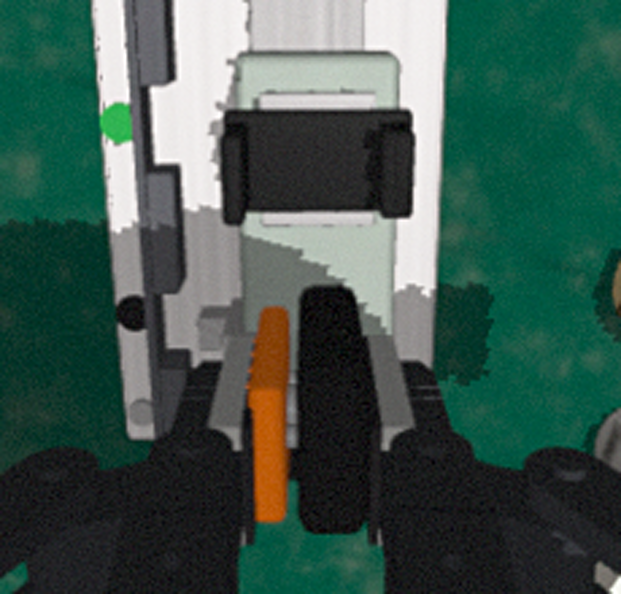

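>>> play_rows(plan=[[1,[8,0,0],[0,0,0]],[1,[16,0,0],[0,0,0]],[1,[24,0,0],[0,0,0]],[1,[32,0,0],[0,0,0]],[1,[40,0,0],[0,0,0]],[1,[45,0,0],[0,0,0]],[1,[45,0,0],[0,0,0]],[1,[45,0,0],[0,0,0]]])

```text
clock: 4.82
position: [0.6458, 0.2141, 0.0397]
ee_rot: [[-0.264, 0.964, 0.002], [0.964, 0.264, 0.002], [0.001, 0.003, -1.0]]
contact_force: [-4.1, 0.9, 5.1]
width: 0.0191
```

```bash
python3 - <<'E'
from h import *
s=r.read_state();print(s['clock'],s['position'],s['contact_force'],s['width'])
print((s['position'][:2]-[.6581,.1699])@[-.2649,.9643])
a=save('wrist','w5.png')[60:330,140:370];cv2.imwrite('pics/w5c.png',cv2.resize(a[:,:,::-1],None,fx=2.2,fy=2.2,interpolation=2))
E
```

```text
4.825 [0.64579739 0.2141084  0.03972745] [-4.06135299  0.93443473  5.12833638] 0.019052881677738723
0.04588912064047009
```

View pics/w5c.png

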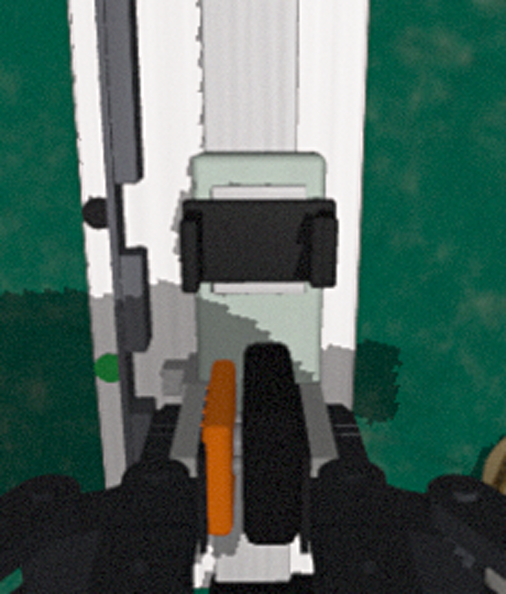

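>>> play_rows(plan=[[0.3,[0,0,0],[0,0,0]],[0,[0,0,0],[0,0,0]],[-0.4,[0,0,0],[0,0,0]],[-0.4,[0,0,0],[0,0,0]],[-0.4,[0,0,0],[0,0,0]]])

```text
clock: 5.5
position: [0.6464, 0.214, 0.0399]
ee_rot: [[-0.264, 0.965, 0.004], [0.965, 0.264, 0.002], [0.001, 0.004, -1.0]]
contact_force: [-0.2, 0.4, 0.3]
width: 0.06
```

```bash
python3 - <<'E'
from h import *
s=r.read_state();print(s['clock'],s['position'],s['contact_force'],s['width'])
a=save('wrist','w6.png')[60:330,140:370];cv2.imwrite('pics/w6c.png',cv2.resize(a[:,:,::-1],None,fx=2.2,fy=2.2,interpolation=2))
E
```

```text
5.5 [0.6463774  0.2140157  0.03994397] [-0.20679716  0.43932669  0.27271577] 0.059965938882724175
```

View pics/w6c.png

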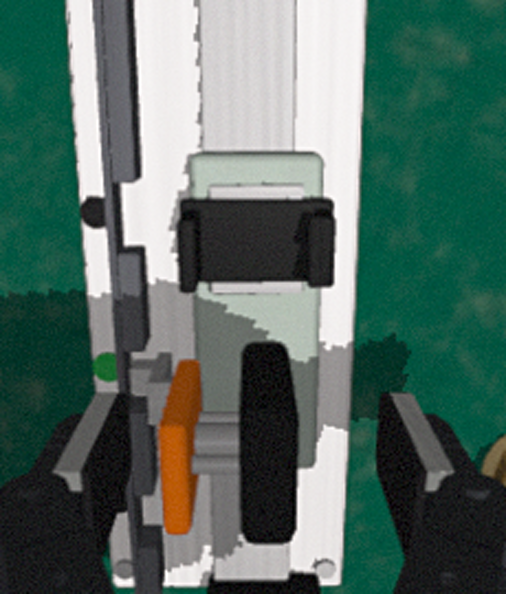

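The tab has sprung out: the orange face is at crop column 165, with the tooth in the notch beside the green dot. I'll retreat straight up.

>>> play_rows(plan=[[-0.4,[0,0,-30],[0,0,0]],[-0.4,[0,0,-75],[0,0,0]],[-0.4,[0,0,-115],[0,0,0]],[-0.4,[0,0,-115],[0,0,0]],[-0.4,[0,0,-115],[0,0,0]]])

```text
clock: 6.18
position: [0.6456, 0.2137, 0.1545]
ee_rot: [[-0.264, 0.965, 0.003], [0.965, 0.264, 0.002], [0.001, 0.003, -1.0]]
contact_force: [-0.6, -0.9, -1.4]
width: 0.0599
```

```bash
python3 - <<'E'
from h import *
s=r.read_state();print(s['clock'],s['position'],s['contact_force'],s['width'])
a=save('wrist','w7.png')
a=a[60:230,130:310];cv2.imwrite('pics/w7c.png',cv2.resize(a[:,:,::-1],None,fx=3.5,fy=3.5,interpolation=2))
for q in r.tip_of('black_grip','wrist'):
    p=atz('wrist',q['point'][1],q['point'][0],.055);d=p[:2]-[.66014,.1695];print(q,p,d@[-.2649,.9643])
a=save('side','s7.png')[160:310,150:340];cv2.imwrite('pics/s7c.png',cv2.resize(a[:,:,::-1],None,fx=4,fy=4,interpolation=2))
E
```

```text
6.175 [0.64564826 0.21371313 0.15453035] [-0.62562829 -0.88618361 -1.4124111 ] 0.05992874706216888
{'point': [194.8, 256.2], 'confidence': 0.75} [0.64519998 0.2153275  0.055     ] 0.04814906899981305
```

View pics/w7c.png

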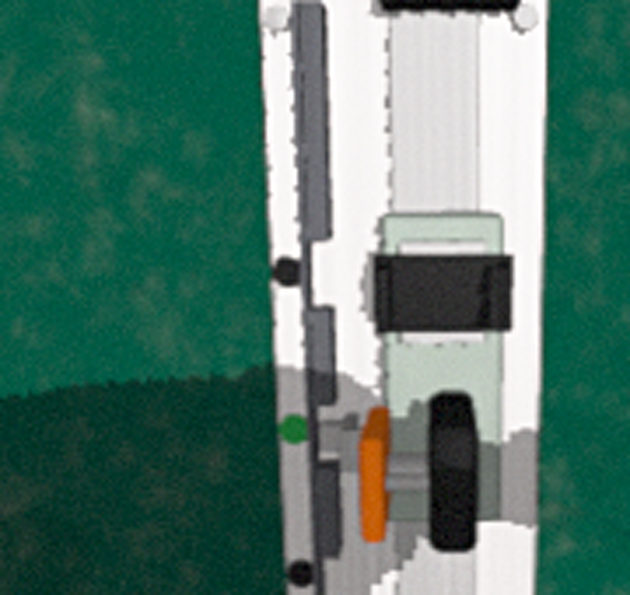

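View pics/s7c.png

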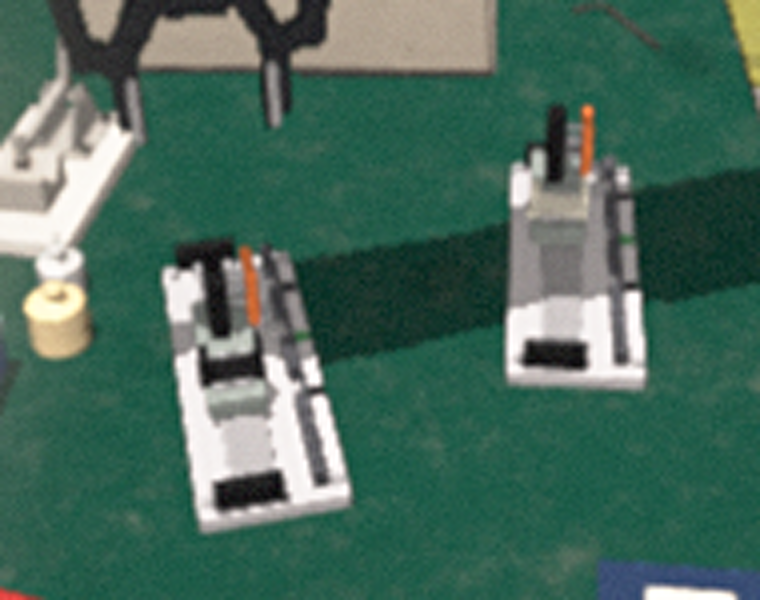

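```bash
python3 -c "
from bench import r
print(r.finish_job())"
```

```text
the job is handed in; nothing more can be done
None
```

I moved the black clip's shuttle from its first station to the green-dot station, where it latched. I then backed the arm off and handed the job in at about 6.3 s; no verdict was reported.

- **Unlocking:** I pinched the orange tab against the black post with a 30 N grip setting. The opening read 18.5–19 mm against the expected 20 mm, which means the tab was fully pressed before the shuttle moved.
- **Moving:** The arm carried the shuttle 45.9 mm to the left. The detector put the grip's travel at 48 mm, about 2 mm more, but both are within the 8 mm tolerance.
- **Latching:** After I let go, the picture shows the tab sprung back out to its rest position and the tooth in the notch at the green dot.
- **White clip:** The slide with the white clip looks unmoved in the side picture.
- **Arm:** The gripper finished about 115 mm above the grasp, touching nothing. The contact force readings I took stayed within about 7 N.

One disagreement: the first centring estimate across the slide and a close view of the fingers differed by about 2.5 mm. I went mostly by the finger view, shifting 1.8 mm.

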